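Lock the slide turntable for loading

ROBOT

A 6-joint arm with a two-finger parallel gripper is mounted at the origin on a cart in front of the work surface, level with it; the furniture and walls round the work are solid. World frame = base frame: x ahead of the robot, y to its left, z up, the work surface at z = 0. Lengths are in m, angles in rad, forces in N, time in s.
With the tool pointing down it reaches from about 0.3 to 0.875 m from the base axis. Payload 6.4 kg.
Tool frame: the origin (TCP) lies midway between the tips of the shut fingers; the grasp point (between the pads) lies 19 mm behind it; z points along the fingers, y is the line along which they close (so a half turn about z gives the same grasp; the last joint's range is limited). The gripper opens to 85 mm and grips with 20 to 120 N. Pads are 22 mm wide; open, the fingers measure 114 mm over their backs; the gripper's body (76 mm by 85 mm) begins 54 mm behind the grasp point. The pads swing forward as they close: fully open they stand 13 mm farther back than shut.
Start: joints at [-1.363, 0.181, 1.607, -0, 1.354, -0.206], TCP at [0.231, -0.526, 0.201] pointing down, gripper open.
Joint ranges: [-2.99, 2.99], [-0.89, 2.07], [0.3, 2.58], [-1.14, 4.28], [0, 2.63], [-3.12, 3.12]. Speed limits (rad/s): [2.57, 2.57, 3.01, 3.14, 3.14, 3.14].

INTERFACE

Orientations are given as a unit quaternion [w, x, y, z].
In Python, from bench import ctrl gives the robot as it stands. The module is installed in compiled form; this text tells all that it offers.
- The arm moves only by the tool move_arm, never from a script. Its argument "plan" is one flat list of numbers, 6 for each row, row after row: the shift along the world's x, y, z in units of 50 mm (1.0 is 50 mm), then the turn, a rotation vector about the world's x, y, z in rad. A call has 1 to 10 rows; each row is the pose to reach, as a shift and turn from the pose commanded when the call began; what a row does not reach only later rows make up. A row lasts 1/8 s, in which the tool goes at most 62.5 mm and 10.7 degrees, less where a joint would pass 70% of its speed; a pose out of reach is approached as far as the arm can. A call with a gripper value outside its range is refused whole. "grip" is the finger opening in mm, from 0 to 85.4, set as the call begins (left out, the last holds). The fingers move at their own pace and stop on an object; the grip force is fixed at half the most. Time passes only in rows, so rows that repeat a pose let the fingers close. It gives the time, the measured TCP pose, the force, the opening and the grip force at its end, in the units of the state.
- ctrl.get_obs(): the state, without advancing time (a new reading comes with each control period).
- ctrl.camera(name): name is "side" or "top" or "wrist"; returns a dict with "pixels" (400x640x3 uint8, red, green, blue), "fx", "fy", "cx", "cy" (pixels), "origin" and "attitude" of the camera in the world. Camera axes: x right, y down, z forward; pixel columns grow to the right and rows downward; lengths in m; the calibration is good to about 2 mm. A picture is of the moment at which its call begins. There is no depth.
- ctrl.hand_in(): hands the job in; it is judged then, once.
The state is a dict: "time_s": time; "q": joint angles; "dq": joint speeds; "joint_efforts": joint torques, N m; "eef_pos": TCP position; "eef_rot": TCP orientation; "wrist_force": force on the tool from outside, world axes, zero at the start; "torque": the same for the moment, N m; "opening": opening from 0.0 (shut) to 1.0 (fully open); "grasp_force": force on a finger pad.
Only numpy, scipy, OpenCV 4.12 (cv2) and the standard library are available. Lean on these libraries where they do the work, as an engineer would, in place of code of your own. Each camera call takes 0.05 s, during which the arm holds its last target. There are 200 camera calls.

TASK

Lock the slide turntable so that the next slide can be loaded: push its black finger knob round until the slot in the table's raised rim faces the bolt, then push the bolt by its red knob all the way home through the slot, and take your hand away. Push the knobs with the fingertips, without gripping or forcing them, and leave the vial, beaker, spare slide and tweezers near it where they are.

Things in the scene. Friction and masses are not known exactly. Their poses are not given: they have to be found in the camera images.
- carousel: Grey base of the slide turntable, fixed to the worktop. Origin on the worktop under the turning axis, z up; its x axis is the direction in which the bolt is pushed. On its -x side, 97 to 153 mm from the axis, a bolt guide 34 mm wide stands up to 58 mm above the worktop, with straps over the bolt before and behind its knob.
- turntable (a joint): Turn of the table about the vertical axis through the carousel's origin, rad, growing counter-clockwise seen from above; 0 (or any multiple of 6.283) means that the slot faces the bolt. Starts between 0.6 and 5.6; it can be turned either way with no stop in between, and a friction of about 0.06 N m holds it where it is left.
- table_top (a point): On the turning axis at the top of the aluminium table's plate, 42 mm above the worktop. The table is 184 mm across; its raised rim (84 to 92 mm from the axis) is 53 mm above the worktop at the top. Three coated slides are clipped to the plate (tops at 52 mm, clips 54 mm), a fourth black nest is empty. The hub's cap in the middle is at 53 mm.
- finger_knob (a point): Middle of the turntable's finger knob: an upright black knob, 15 mm in diameter, fixed to the plate 66 mm from the axis, exactly opposite the slot. It reaches from 54 to 91 mm above the worktop; this point is at 70 mm. Pushed sideways along its circle, it turns the table.
- slot (a point): Middle of the slot in the rim, 88 mm from the axis, 47 mm above the worktop; turns with the table. The slot is 15 mm wide and cut through the rim and 14 mm into the plate, open at the outside; a short red line on the plate marks its inner end.
- slot_home (a point): The point of the base at which the slot's middle must come to lie: on the bolt's line, 88 mm from the axis, 47 mm above the worktop.
- bolt (a joint): Slide of the locking bolt along the carousel's +x, m: 0 drawn back (nose 7 mm clear of the rim; it may start up to 5 mm forward), 0.028 home against a firm stop, nose 13 mm past the inside of the rim. It takes about 2 N to slide and stays where it is left. Once it is in the slot the table cannot turn.
- bolt_nose (a point): Foremost point of the bolt: a steel bar 12 mm wide and 8 mm high with a round nose, 47 mm above the worktop. If the slot is within about 3 mm of the bolt's line the nose centres it by itself; otherwise it strikes the rim.
- bolt_knob (a point): Middle of the bolt's upright red knob, 15 mm in diameter, 59 to 91 mm above the worktop; this point is at 75 mm, on the bolt's line, 137 mm from the turning axis when the bolt is drawn back and 109 mm when home. Push it from its outer side (away from the table) until it stops; a few newtons do it, and 38 N on either knob counts as gripping or forcing.
- vial_mid (a point): Centre of a loose glass vial with a black cap, 28 mm across and 56 mm high, standing near the bolt; leave it alone.
- beaker_mid (a point): Centre of a loose empty glass beaker, 43 mm across and 56 mm high; leave it alone.
- waiting_slide_mid (a point): Centre of a loose coated slide on a white carrier, 28 x 52 x 9 mm, lying on the worktop for the empty nest later; leave it alone.
- tweezers_mid (a point): Centre of loose steel tweezers, 126 mm long and 7 mm high, lying on the worktop; leave them alone.

How it is judged:
On the way, in this order (a step that is already met when the one before it is completed fails the run):
1. the slot has been turned to face the bolt (horizontal distance between slot and slot_home below 0.007 m), for 0.2 s.
2. the bolt is home in the slot (value of joint bolt above 0.0245 m), for 0.2 s.
At the end, for the whole second after the job is handed in: The bolt is home through the slot (within 3.5 mm of its stop), the slot's middle is within 4 mm of the bolt's line, and table and bolt are at rest (value of joint bolt above 0.0245 m and horizontal distance between slot and slot_home below 0.004 m and velocity of joint turntable between -0.05 and 0.05 rad/s and velocity of joint bolt between -0.005 and 0.005 m/s); the robot touches nothing.
It fails at once if the vial, beaker, spare slide or tweezers were pushed, lifted or tipped (moved more than 10 mm) (distance of any of vial_mid, beaker_mid, waiting_slide_mid, tweezers_mid from where it was at the start of the episode above 0.01 m).
It fails at once if a knob was gripped or forced (fingers pressing on table or bolt with more than 38 N) (contact force between the fingers and turntable above 38 N or contact force between the fingers and bolt above 38 N).
It also fails if it takes over 48 s, if anything falls off the work surface, if the arm or the gripper's body presses on something with over 40 N, if the wrist force passes 120 N, or if a joint passes its speed limit or range.

## Working session

There is one attempt and no reset: what is moved stays moved. The work goes in short steps, Python scripts to look and compute and a tool call to move; the robot and the scene stay as the last step left them, time stands still between calls to the robot, and variables do not carry over. Pictures are saved under pics/ and viewed, at most 10 in all, crops included, and the job is handed in when it is done.

Besides the shell and the picture viewer there is one more tool, called after "Call:" in YAML: its name, and indented under it one key for each argument. move_arm: Moves the arm, as the interface text tells. Its arguments: {"type":"object","properties":{"plan":{"type":"array"},"grip":{"type":"number"}},"required":["plan"]}

```bash
mkdir -p pics
cat > h.py <<'E'
import numpy as np, cv2
from bench import ctrl
from scipy.spatial.transform import Rotation as R
def cam(n,save=None):
    c=ctrl.camera(n); im=np.array(c["pixels"])
    if save: cv2.imwrite("pics/"+save,im[:,:,::-1])
    return c,im
def rot(c):
    a=np.array(c["attitude"],float)
    return a if a.shape==(3,3) else R.from_quat([a[1],a[2],a[3],a[0]]).as_matrix()
def ray(c,u,v,z):
    d=rot(c)@np.array([(u-c["cx"])/c["fx"],(v-c["cy"])/c["fy"],1]);o=np.array(c["origin"])
    return o+d*(z-o[2])/d[2]
def proj(c,p):
    q=rot(c).T@(np.array(p)-np.array(c["origin"]));return c["fx"]*q[0]/q[2]+c["cx"],c["fy"]*q[1]/q[2]+c["cy"]
E
python3 - <<'E'
from h import *
for n in("top","side"):
    c,im=cam(n,n+"0.png"); print(n,c["origin"],c["attitude"],c["fx"],c["cx"],c["cy"])
print(ctrl.get_obs())
E
```

```text
top [0.36745865 0.13821002 1.10450637] [-0.06036741  0.70643516 -0.70351624  0.0486831 ] 504.2491865022994 320.68988933293275 202.39335319074058
side [-0.17183895 -0.53266761  0.56045003] [-0.48846875  0.78817164 -0.31246516  0.20627477] 495.8566464265221 313.6621116882708 199.70832291173213
{'time_s': 0.1, 'q': array([-1.36329781e+00,  1.81501033e-01,  1.60790556e+00,  3.00302756e-06,
        1.35379310e+00, -2.06287143e-01]), 'dq': array([ 0.00023268, -0.00201224, -0.00232333, -0.00064095, -0.00013636,
        0.00026991]), 'joint_efforts': array([ 1.10627800e-04, -4.45880914e+01, -3.52238488e+01, -3.37148604e-04,
        4.25034217e-03, -5.34832594e-06]), 'eef_pos': array([ 0.23110444, -0.52591931,  0.19995618]), 'eef_rot': array([-8.03521288e-04,  9.78673664e-01,  2.05419606e-01,  9.79356598e-07]), 'wrist_force': array([0.52807693, 0.51267675, 0.62372623]), 'torque': array([-0.01743214,  0.03819429,  0.03371423]), 'grasp_force': 0.0, 'opening': 1.001811613751904}
```

View pics/top0.png

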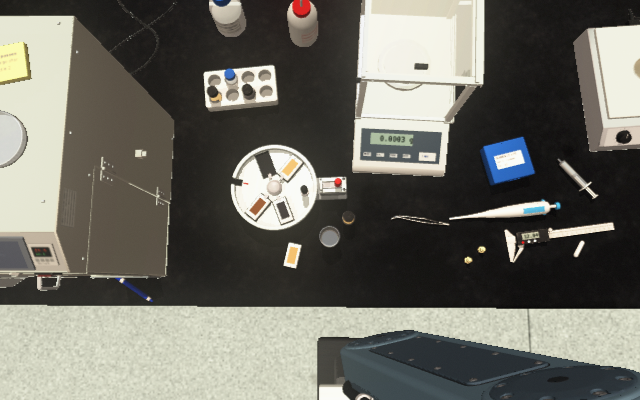

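View pics/side0.png

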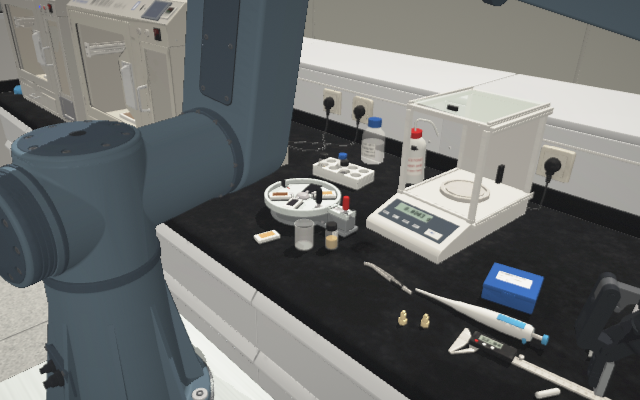

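The top view shows the table centred near (274,187), the bolt's red knob at (338,182), the finger knob at about (305,190) and the slot with its red mark on the left, near (238,183). Next I'll zoom in and measure.

Run:
```python
from h import *
c,im=cam("top")
cr=im[135:275,220:400]; cv2.imwrite("pics/crop.png",cv2.resize(cr,None,fx=4.2,fy=4.2,interpolation=cv2.INTER_CUBIC)[:,:,::-1])
hsv=cv2.cvtColor(im,cv2.COLOR_RGB2HSV)
g=((hsv[:,:,1]<60)&(hsv[:,:,2]>110)).astype(np.uint8); g[:, :225]=0; g[:,316:]=0; g[:140]=0; g[235:]=0
cs,_=cv2.findContours(g,cv2.RETR_EXTERNAL,cv2.CHAIN_APPROX_NONE); k=max(cs,key=cv2.contourArea)
e=cv2.fitEllipse(cv2.convexHull(k)); print("ell",e, ray(c,*e[0],.053))
red=((hsv[:,:,1]>150)&(hsv[:,:,2]>90)&((hsv[:,:,0]<6)|(hsv[:,:,0]>174))).astype(np.uint8)
n,l,s,ce=cv2.connectedComponentsWithStats(red)
for i in range(1,n):
    if 225<ce[i][0]<360 and 140<ce[i][1]<240: print("red",s[i],ce[i],ray(c,*ce[i],.091),ray(c,*ce[i],.042))
print(rot(c))
```

```text
ell ((273.6990966796875, 187.00079345703125), (85.44560241699219, 87.13455963134766), 64.81436920166016) [0.56386621 0.2560827  0.053     ]
red [335 178   6   9  40] [337.55  181.725] [0.56805595 0.1211614  0.091     ] [0.57775423 0.12033715 0.042     ]
red [244 183   4   1   4] [245.5 183. ] [0.56497757 0.30993992 0.091     ] [0.57452702 0.31824254 0.042     ]
[[ 0.00538971 -0.98809947  0.15372182]
 [-0.99985496 -0.00284136  0.01679261]
 [-0.01615599 -0.15379003 -0.98797146]]
```

View pics/crop.png

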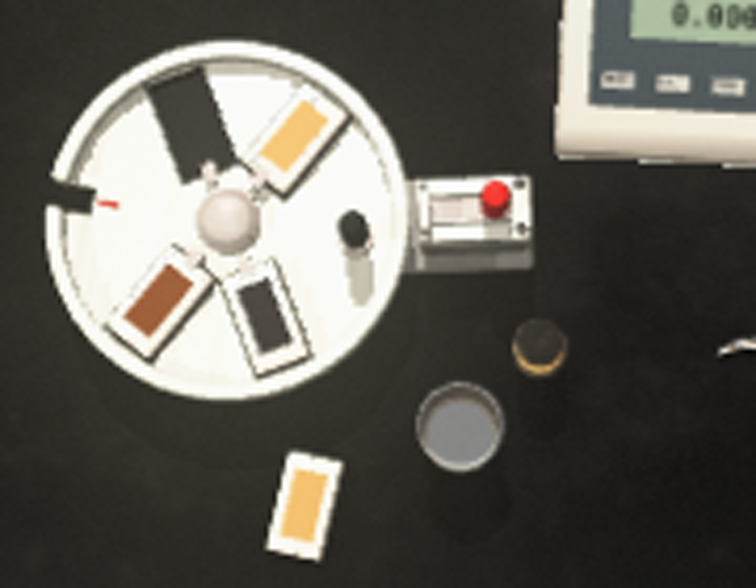

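Run:
```python
from h import *
c,im=cam("top")
C=np.array([.5639,.2561])
def f(n,u,v,z):
    p=ray(c,220+u/4.2-.4,135+v/4.2-.4,z);d=p[:2]-C;print(n,p.round(4),"r",np.hypot(*d).round(4),"ang",np.degrees(np.arctan2(d[1],d[0])).round(1)%360)
f("knob top",355,223,.091)
f("slot rim",69,196,.053); f("red inner",94,203,.042); f("red outer",118,205,.042)
f("redknob top",495,195,.091)
f("guide rt",530,178,.058); f("guide rb",530,240,.058); f("guide lt",412,182,.058);f("guide lb",416,246,.058)
f("beaker",460,415,.056); f("vial",540,340,.056); f("balance corner",556,155,.0); f("balance",556,155,.06)
s,_=cam("side")
for p in((.555,.191,.091),(.5639,.2561,.053),(.569,.121,.091)): print(np.round(proj(s,p),1))
```

```text
knob top [0.5555 0.1895 0.091 ] r 0.0672 ang 262.8
slot rim [0.5761 0.3367 0.053 ] r 0.0815 ang 81.4
red inner [0.5747 0.3258 0.042 ] r 0.0706 ang 81.2
red outer [0.5736 0.3135 0.042 ] r 0.0582 ang 80.4
redknob top [0.5695 0.1214 0.091 ] r 0.1349 ang 272.4
guide rt [0.5848 0.1032 0.058 ] r 0.1543 ang 277.8
guide rb [0.5531 0.1033 0.058 ] r 0.1532 ang 266.0
guide lt [0.5827 0.1626 0.058 ] r 0.0953 ang 281.4
guide lb [0.5499 0.1604 0.058 ] r 0.0967 ang 261.7
beaker [0.4652 0.1381 0.056 ] r 0.1538 ang 230.1
vial [0.5029 0.0983 0.056 ] r 0.1692 ang 248.9
balance corner [0.6094 0.0874 0.    ] r 0.1748 ang 285.1
balance [0.5963 0.0901 0.06  ] r 0.1691 ang 281.0
[318.7 188. ]
[302.  192.9]
[345.5 196.2]
```

Everything is located: table axis at (0.564,0.256), bolt direction about 92.3°, finger knob at 262.5°. The knob therefore has to go clockwise by about 170°, to 92°. I'll straddle it with half-open fingers and follow its circle.

Call:
move_arm:
  grip: 36
  plan: [0.3,0.7,0.2,0,0,0.18,0.6,1.4,0.4,0,0,0.36,1.0,2.1,0.6,0,0,0.54,1.3,2.9,0.8,0,0,0.72,1.6,3.6,1,0,0,0.9,1.9,4.3,1,0,0,1.08,2.3,5.0,1,0,0,1.26,2.6,5.7,1,0,0,1.44,2.9,6.4,1,0,0,1.62,3.2,7.1,1,0,0,1.8]

```text
time_s: 1.5
eef_pos: [0.3915, -0.1703, 0.2509]
eef_rot: [0.0, 0.445, 0.896, -0.0]
wrist_force: [0.3, 0.5, -0.0]
opening: 0.423
grasp_force: 0.0
```

Call:
move_arm:
  plan: [0.3,0.7,0,0,0,0.18,0.6,1.4,0,0,0,0.36,1.0,2.1,0,0,0,0.54,1.3,2.9,0,0,0,0.72,1.6,3.6,0,0,0,0.9,1.9,4.3,0,0,0,1.08,2.3,5.0,0,0,0,1.26,2.6,5.7,0,0,0,1.44,2.9,6.4,0,0,0,1.62,3.29,7.21,0,0,0,1.8]

```text
time_s: 2.75
eef_pos: [0.556, 0.1901, 0.2507]
eef_rot: [-0.0, -0.425, 0.905, -0.0]
wrist_force: [0.4, -0.3, 0.6]
opening: 0.421
grasp_force: 0.0
```

Call:
move_arm:
  plan: [0,0,-0.3,0,0,0.18,0,0,-0.7,0,0,0.36,0,0,-1.1,0,0,0.54,0,0,-1.5,0,0,0.57,0,0,-1.5,0,0,0.57,0,0,-1.5,0,0,0.57]

```text
time_s: 3.5
eef_pos: [0.5562, 0.1891, 0.1766]
eef_rot: [0.0, -0.66, 0.751, -0.0]
wrist_force: [-0.1, 0.1, 0.3]
opening: 0.423
grasp_force: 0.0
```

Run:
```python
from h import *
o=ctrl.get_obs(); print(o["time_s"],o["eef_pos"],o["q"],o["opening"]); q=o["eef_rot"]
print(R.from_quat([q[1],q[2],q[3],q[0]]).as_matrix().round(3))
c,im=cam("wrist","w1.png")
for z in (.091,.07): print(proj(c,(.5555,.1895,z)))
```

```text
3.5 [0.55615019 0.18908288 0.17655756] [ 1.25814095e-01  2.29341369e-01  1.59992907e+00  3.73611264e-06
  1.31144200e+00 -2.88651652e+00] 0.42256426130681235
[[-0.129 -0.992  0.001]
 [-0.992  0.129  0.   ]
 [-0.    -0.001 -1.   ]]
(np.float64(320.4879536718675), np.float64(197.57383219000553))
(np.float64(320.52056717003165), np.float64(191.97486910831054))
```

View pics/w1.png

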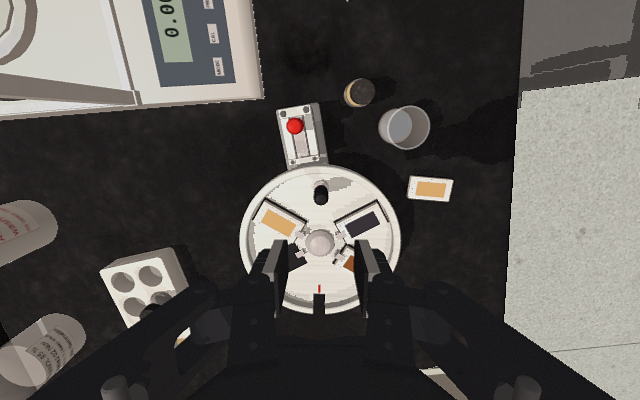

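The knob at (320,193) lies centred between the fingers at (275,270) and (365,270), and the slot and red line at (319,290) lie opposite, so the hand is aligned. I'll descend and narrow the gap slightly.

Call:
move_arm:
  plan: [0,0,-0.6,0,0,0,0,0,-1.2,0,0,0,0,0,-1.7,0,0,0,0,0,-2.1,0,0,0,0,0,-2.3,0,0,0,0,0,-2.3,0,0,0]

```text
time_s: 4.3
eef_pos: [0.5556, 0.189, 0.0606]
eef_rot: [-0.0, -0.66, 0.751, 0.0]
wrist_force: [-0.2, 0.1, 0.2]
opening: 0.423
grasp_force: 0.0
```

Call:
move_arm:
  grip: 26
  plan: [0,0,0,0,0,0,0,0,0,0,0,0,0,0,0,0,0,0]

```text
time_s: 4.68
eef_pos: [0.5561, 0.1891, 0.0614]
eef_rot: [0.0, -0.66, 0.751, -0.0]
wrist_force: [0.0, -0.8, -0.7]
opening: 0.303
grasp_force: 0.0
```

Run:
```python
from h import *
# arc waypoints: knob circle, tool turn follows
C=np.array([.5639,.2561]); a0=262.6
for s,e in((0,85),(85,170)):
    p0=C+.066*np.array([np.cos(np.radians(a0-s)),np.sin(np.radians(a0-s))])
    for k in range(1,11):
        a=np.radians(a0-s-8.5*k); p=C+.066*np.array([np.cos(a),np.sin(a)]); print(((p-p0)/.05).round(2), round(-np.radians(8.5*k),2))
```

```text
[-0.19  0.04] -0.15
[-0.38  0.11] -0.3
[-0.55  0.2 ] -0.45
[-0.7   0.32] -0.59
[-0.84  0.46] -0.74
[-0.95  0.62] -0.89
[-1.04  0.79] -1.04
[-1.11  0.98] -1.19
[-1.14  1.17] -1.34
[-1.15  1.36] -1.48
[0.02 0.19] -0.15
[0.07 0.38] -0.3
[0.15 0.56] -0.45
[0.26 0.73] -0.59
[0.38 0.88] -0.74
[0.53 1.  ] -0.89
[0.7  1.11] -1.04
[0.88 1.19] -1.19
[1.06 1.24] -1.34
[1.26 1.26] -1.48
```

Call:
move_arm:
  plan: [-0.09,0.02,0,0,0,-0.07,-0.19,0.05,0,0,0,-0.15,-0.29,0.09,0,0,0,-0.22,-0.38,0.13,0,0,0,-0.3,-0.47,0.17,0,0,0,-0.37,-0.55,0.22,0,0,0,-0.45,-0.63,0.28,0,0,0,-0.52,-0.7,0.34,0,0,0,-0.59,-0.77,0.41,0,0,0,-0.67,-0.84,0.48,0,0,0,-0.74]

```text
time_s: 5.92
eef_pos: [0.5138, 0.2132, 0.0611]
eef_rot: [0.0, -0.343, 0.939, -0.0]
wrist_force: [0.2, -0.4, 0.2]
opening: 0.306
grasp_force: 0.0
```

Call:
move_arm:
  plan: [-0.06,0.08,0,0,0,-0.07,-0.11,0.16,0,0,0,-0.15,-0.16,0.24,0,0,0,-0.22,-0.2,0.33,0,0,0,-0.3,-0.24,0.42,0,0,0,-0.37,-0.27,0.52,0,0,0,-0.45,-0.29,0.61,0,0,0,-0.52,-0.3,0.71,0,0,0,-0.6,-0.31,0.8,0,0,0,-0.67,-0.31,0.9,0,0,0,-0.74]

```text
time_s: 7.18
eef_pos: [0.4983, 0.2582, 0.0611]
eef_rot: [0.0, 0.02, 1.0, 0.0]
wrist_force: [0.5, 0.4, 1.1]
opening: 0.3
grasp_force: 0.0
```

Run:
```python
from h import *
c,im=cam("top"); cr=im[135:275,220:400]; cv2.imwrite("pics/crop2.png",cv2.resize(cr,None,fx=4.2,fy=4.2,interpolation=cv2.INTER_CUBIC)[:,:,::-1])
```

```text
(no output)
```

View pics/crop2.png

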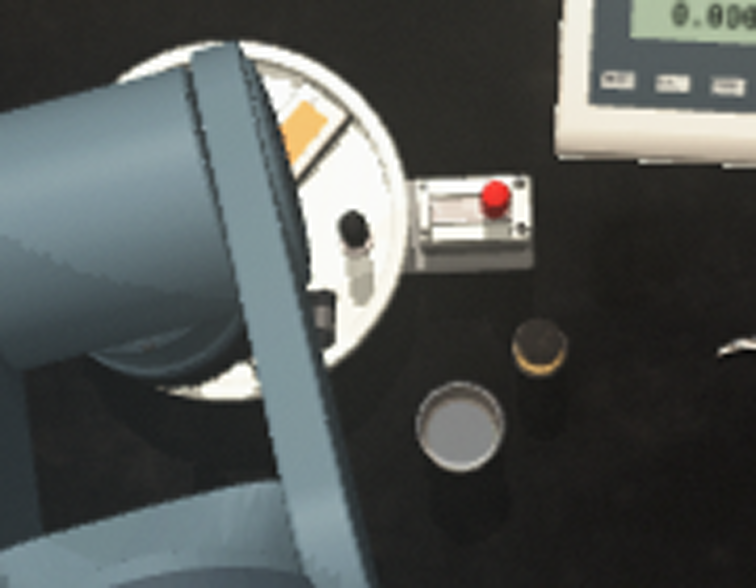

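The finger knob is still at (354,228), so the fingers didn't carry it; a finger shows at (322,315). I'll check where the fingertips really are.

Run:
```python
from h import *
c,im=cam("top")
for z in(.06,.1,.14): print(ray(c,296.3,209.6,z))
o=ctrl.get_obs(); print(o["eef_pos"])
s,a=cam("side"); w,b=cam("wrist")
for z in (.061,.091): print("tcp w",proj(w,(.4983,.2582,z)),"s",proj(s,(.4983,.2582,z)))
print("knob s",proj(s,(.5555,.19,.091)),proj(s,(.5555,.19,.054)), "w",proj(w,(.5555,.19,.091)))
A=cv2.resize(a[150:250,240:400],(480,300),interpolation=cv2.INTER_CUBIC); B=cv2.resize(b,(480,300))
cv2.imwrite("pics/sw.png",np.vstack([A,B])[:,:,::-1])
```

```text
[0.51456055 0.20695119 0.06      ]
[0.5089272  0.20431871 0.1       ]
[0.50329384 0.20168623 0.14      ]
[0.49836052 0.25841776 0.06108516]
tcp w (np.float64(321.22535800733647), np.float64(233.02746223856667)) s (np.float64(280.5774775883587), np.float64(197.5020992593114))
tcp w (np.float64(321.37583641552993), np.float64(254.01936224990888)) s (np.float64(280.45554170542226), np.float64(185.69484932096043))
knob s (np.float64(319.15706052835674), np.float64(188.1025048209599)) (np.float64(318.7599390650703), np.float64(202.68923998444777)) w (np.float64(214.4892525207907), np.float64(341.3966022091744))
```

View pics/sw.png

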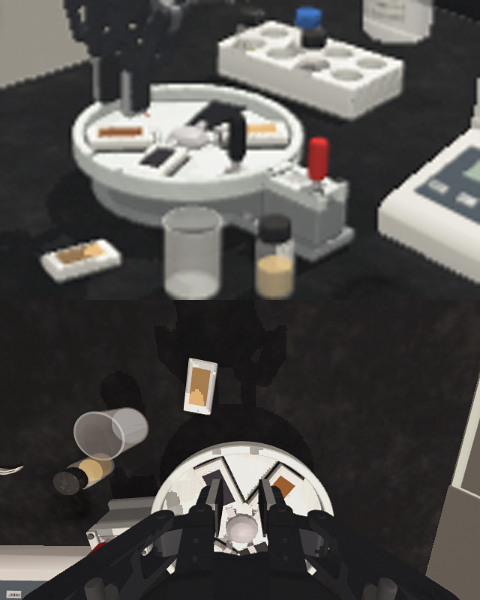

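The side view puts the fingertips noticeably higher than expected, near row 187 against a predicted 197. I'll shut the fingers, where the tip is well defined, and check the tip height before retrying.

Call:
move_arm:
  grip: 0
  plan: [0,0,0,0,0,0,0,0,0,0,0,0,0,0,0,0,0,0,0,0,0,0,0,0]

```text
time_s: 7.88
eef_pos: [0.4982, 0.258, 0.0608]
eef_rot: [-0.0, 0.019, 1.0, -0.0]
wrist_force: [0.3, -0.0, 0.1]
opening: -0.001
grasp_force: 0.0
```

Run:
```python
from h import *
s,a=cam("side"); p=ctrl.get_obs()["eef_pos"]; print(p)
A=cv2.resize(a[160:220,255:355],None,fx=8,fy=8,interpolation=cv2.INTER_CUBIC).copy()
for z,col in((.061,(255,0,0)),(.074,(0,255,0)),(.091,(0,0,255))):
    u,v=proj(s,(p[0],p[1],z)); cv2.drawMarker(A,(int((u-254.5)*8),int((v-159.5)*8)),col,0,12,1)
for z,col in((.054,(255,0,0)),(.091,(0,0,255))):
    u,v=proj(s,(.5555,.1905,z)); cv2.drawMarker(A,(int((u-254.5)*8),int((v-159.5)*8)),col,0,12,1)
cv2.imwrite("pics/s2.png",A[:,:,::-1])
```

```text
[0.49825374 0.25797698 0.06080122]
```

View pics/s2.png

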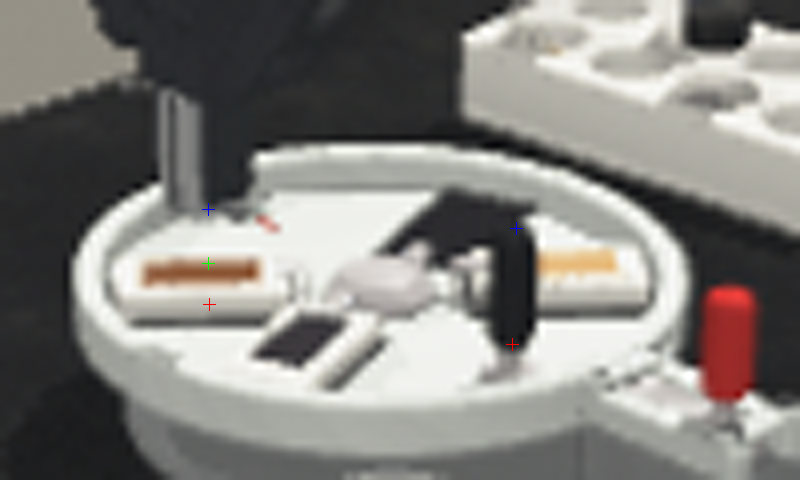

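Run:
```python
from h import *
w,b=cam("wrist"); p=ctrl.get_obs()["eef_pos"]
A=cv2.resize(b[180:300,240:400],None,fx=5,fy=5,interpolation=cv2.INTER_CUBIC).copy()
for z,col in((.061,(255,0,0)),(.074,(0,255,0)),(.091,(0,0,255))):
    u,v=proj(w,(p[0],p[1],z)); print(u,v); cv2.drawMarker(A,(int((u-239.5)*5),int((v-179.5)*5)),col,0,12,2)
cv2.imwrite("pics/w2.png",A[:,:,::-1])
print(w["origin"],rot(w).round(3))
u,v=proj(w,(.5639,.2561,.053)); print("hub",u,v)
```

```text
321.22852674782587 233.21612183993312
321.2861986694835 241.4821806719167
321.37527943083734 254.25003707386762
[0.42489564 0.26026843 0.2347934 ] [[ 0.038  0.958  0.284]
 [ 0.999 -0.037 -0.01 ]
 [ 0.001  0.285 -0.959]]
hub 321.92393169715746 309.99636877104297
```

View pics/w2.png

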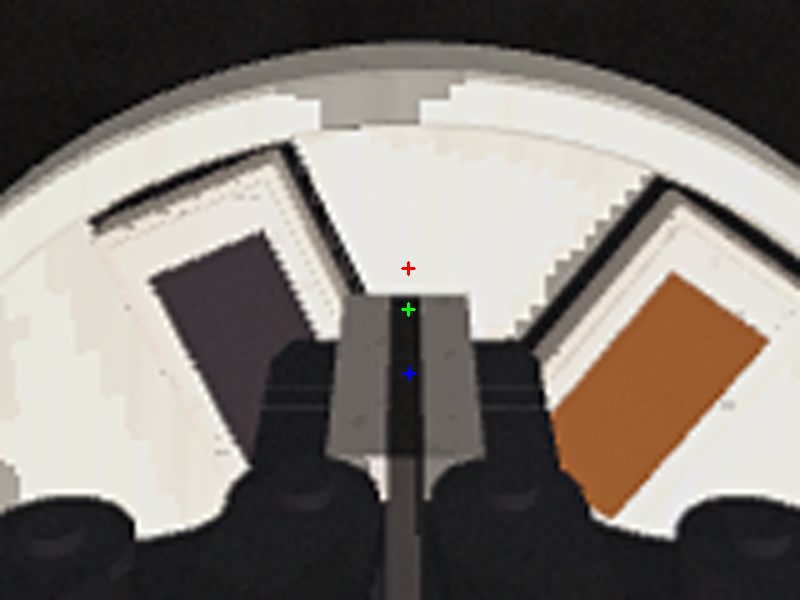

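The markers show the visible tip edge at about (405,295) in this crop, which doesn't match a tip at TCP height. I'll triangulate the pad-tip edge from both views.

Run:
```python
from h import *
w,b=cam("wrist"); s,a=cam("side"); p=ctrl.get_obs()["eef_pos"]
def tri(L):
    A=np.zeros((3,3));B=np.zeros(3)
    for c,u,v in L:
        d=rot(c)@np.array([(u-c["cx"])/c["fx"],(v-c["cy"])/c["fy"],1]);d/=np.linalg.norm(d);M=np.eye(3)-np.outer(d,d);A+=M;B+=M@np.array(c["origin"])
    return np.linalg.solve(A,B)
t=tri([(w,320.7,238.5),(s,277.3,185.9)]); print(t,t-p,proj(w,t),proj(s,t),w["fx"])
for z in(.06,.07,.08,.09,.1):print(z,np.round(proj(w,(p[0]-.011,p[1],z)),1),np.round(proj(s,(p[0]-.011,p[1],z)),1))
```

```text
[0.48804404 0.25782779 0.09348048] [-0.0101721  -0.00017962  0.03271563] (np.float64(320.3335256857047), np.float64(239.27964655284987)) (np.float64(277.1146280906975), np.float64(185.98382588482488)) 284.3481430322974
0.06 [320.6 216.9] [277.  199.3]
0.07 [320.6 222.4] [276.9 195.4]
0.08 [320.6 228.5] [276.9 191.4]
0.09 [320.6 235.3] [276.8 187.5]
0.1 [320.6 243. ] [276.7 183.4]
```

Both views agree that the tips sit about 32 mm above the reported TCP, so the fingers passed just over the knob. I'll go back and straddle it again with that correction.

Call:
move_arm:
  grip: 36
  plan: [0,0,0.6,0,0,0.15,0.1,-0.1,1,0,0,0.33,0.3,-0.4,1,0,0,0.5,0.5,-0.6,1,0,0,0.67,0.7,-0.8,1,0,0,0.84,0.9,-1.0,1,0,0,1.0,1.1,-1.3,1,0,0,1.17,1.15,-1.36,1,0,0,1.34,1.15,-1.36,1,0,0,1.48,1.15,-1.36,1,0,0,1.48]

```text
time_s: 9.32
eef_pos: [0.5557, 0.1899, 0.1107]
eef_rot: [-0.0, -0.66, 0.752, 0.0]
wrist_force: [0.6, 0.2, 0.1]
opening: 0.423
grasp_force: 0.0
```

Call:
move_arm:
  plan: [0,0,-0.3,0,0,0,0,0,-0.7,0,0,0,0,0,-1.0,0,0,0,0,0,-1.25,0,0,0,0,0,-1.45,0,0,0,0,0,-1.55,0,0,0,0,0,-1.55,0,0,0]

```text
time_s: 10.2
eef_pos: [0.5556, 0.19, 0.0331]
eef_rot: [-0.0, -0.66, 0.751, 0.0]
wrist_force: [-0.2, -0.7, 1.0]
opening: 0.421
grasp_force: 0.0
```

Call:
move_arm:
  grip: 26
  plan: [0,0,0,0,0,0,0,0,0,0,0,0,0,0,0,0,0,0]

```text
time_s: 10.58
eef_pos: [0.556, 0.1901, 0.0336]
eef_rot: [0.0, -0.66, 0.751, -0.0]
wrist_force: [0.6, -0.6, -0.1]
opening: 0.304
grasp_force: 0.0
```

Call:
move_arm:
  plan: [-0.09,0.02,0,0,0,-0.07,-0.19,0.05,0,0,0,-0.15,-0.29,0.08,0,0,0,-0.22,-0.38,0.12,0,0,0,-0.3,-0.47,0.16,0,0,0,-0.37,-0.55,0.21,0,0,0,-0.45,-0.63,0.26,0,0,0,-0.52,-0.7,0.32,0,0,0,-0.59,-0.77,0.39,0,0,0,-0.67,-0.84,0.46,0,0,0,-0.74]

```text
time_s: 11.82
eef_pos: [0.5143, 0.2131, 0.0337]
eef_rot: [0.001, -0.343, 0.939, -0.0]
wrist_force: [1.1, -0.1, -0.7]
opening: 0.306
grasp_force: 0.5
```

Run:
```python
from h import *
c,im=cam("top")
hsv=cv2.cvtColor(im,cv2.COLOR_RGB2HSV)
m=((hsv[:,:,1]>120)&(hsv[:,:,2]>120)&(hsv[:,:,0]>6)&(hsv[:,:,0]<25)).astype(np.uint8)
n,l,s,ce=cv2.connectedComponentsWithStats(m)
for i in range(1,n):
    if s[i][4]>15 and 225<ce[i][0]<330 and 140<ce[i][1]<240: print("amber",s[i],ce[i],ray(c,*ce[i],.052))
cv2.imwrite("pics/t3.png",im[135:275,220:400,::-1])
```

```text
(no output)
```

A force of about 1 N shows the knob is now being pushed. Continuing round the arc.

Call:
move_arm:
  plan: [-0.06,0.08,0,0,0,-0.07,-0.11,0.16,0,0,0,-0.15,-0.16,0.24,0,0,0,-0.22,-0.2,0.33,0,0,0,-0.3,-0.24,0.42,0,0,0,-0.37,-0.27,0.52,0,0,0,-0.45,-0.29,0.61,0,0,0,-0.52,-0.3,0.71,0,0,0,-0.6,-0.31,0.8,0,0,0,-0.67,-0.31,0.9,0,0,0,-0.74]

```text
time_s: 13.12
eef_pos: [0.4984, 0.2579, 0.0335]
eef_rot: [0.0, 0.019, 1.0, -0.0]
wrist_force: [0.2, -1.8, 0.2]
opening: 0.302
grasp_force: 0.6
```

Run:
```python
from h import *
w,b=cam("wrist"); s,a=cam("side")
cv2.imwrite("pics/ws3.png",np.vstack([cv2.resize(b,(480,300)),cv2.resize(a[160:220,255:355],(480,288),interpolation=cv2.INTER_CUBIC)])[:,:,::-1])
```

```text
(no output)
```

View pics/ws3.png

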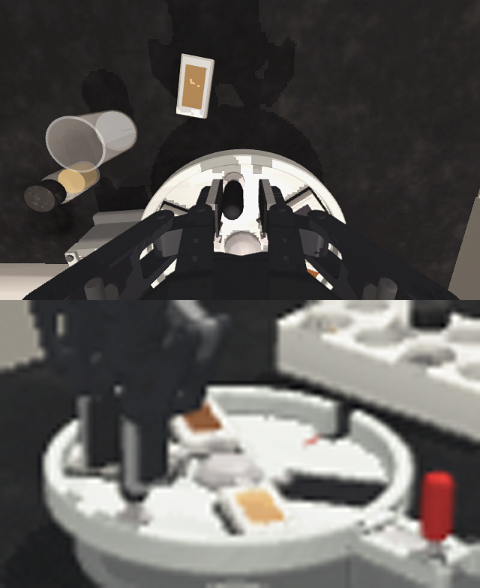

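The knob now sits between the fingers and the table turns with it: the slot's red line is at (310,440) in the lower view. Continuing the second half.

Call:
move_arm:
  plan: [0.01,0.1,0,0,0,-0.07,0.02,0.19,0,0,0,-0.15,0.04,0.29,0,0,0,-0.22,0.07,0.38,0,0,0,-0.3,0.11,0.47,0,0,0,-0.37,0.15,0.56,0,0,0,-0.45,0.2,0.65,0,0,0,-0.52,0.26,0.73,0,0,0,-0.59,0.32,0.81,0,0,0,-0.67,0.38,0.88,0,0,0,-0.74]

```text
time_s: 14.48
eef_pos: [0.5166, 0.3018, 0.033]
eef_rot: [-0.001, 0.379, 0.925, -0.0]
wrist_force: [-1.1, -0.6, 1.5]
opening: 0.306
grasp_force: 0.6
```

Call:
move_arm:
  plan: [0.07,0.06,0,0,0,-0.07,0.15,0.12,0,0,0,-0.15,0.23,0.18,0,0,0,-0.22,0.32,0.23,0,0,0,-0.3,0.41,0.27,0,0,0,-0.37,0.5,0.31,0,0,0,-0.45,0.59,0.34,0,0,0,-0.52,0.68,0.36,0,0,0,-0.6,0.78,0.37,0,0,0,-0.67,0.88,0.38,0,0,0,-0.74]

```text
time_s: 15.72
eef_pos: [0.5607, 0.3211, 0.0329]
eef_rot: [-0.001, 0.688, 0.726, -0.0]
wrist_force: [-0.9, 1.2, -1.0]
opening: 0.304
grasp_force: 0.7
```

```bash
cat > slot.py <<'E'
from h import *
C=np.array([.5639,.2561])
for n in("top","side"):
    c,im=cam(n); hsv=cv2.cvtColor(im,cv2.COLOR_RGB2HSV)
    m=((hsv[:,:,1]>60)&(hsv[:,:,2]>90)&((hsv[:,:,0]<6)|(hsv[:,:,0]>173))).astype(np.uint8)
    k,l,s,ce=cv2.connectedComponentsWithStats(m)
    for i in range(1,k):
        p=ray(c,*ce[i],.042); d=p[:2]-C; r=np.hypot(*d)
        if r<.1: print(n,s[i],ce[i].round(1),p.round(4),"r",r.round(4),"ang",(np.degrees(np.arctan2(d[1],d[0]))%360).round(1))
print(ctrl.get_obs()["eef_pos"])
E
python3 slot.py
```

```text
top [301 182   4   2   5] [302.6 182.6] [0.5757 0.1953 0.042 ] r 0.0619 ang 281.0
side [322 204   3   1   3] [323. 204.] [0.5753 0.1955 0.042 ] r 0.0616 ang 280.7
[0.56153529 0.32087401 0.03320287]
```

The slot is at about 281° and needs about 272.3°, so I'll push another 8.3° or so.

Call:
move_arm:
  plan: [0.05,0,0,0,0,-0.04,0.1,0,0,0,0,-0.08,0.15,0,0,0,0,-0.11,0.19,0,0,0,0,-0.145,0.19,0,0,0,0,-0.145,0.19,0,0,0,0,-0.145]

```text
time_s: 16.58
eef_pos: [0.5709, 0.321, 0.0334]
eef_rot: [0.0, 0.739, 0.674, 0.0]
wrist_force: [0.4, 0.1, 0.0]
opening: 0.302
grasp_force: 0.0
```

```bash
python3 slot.py
python3 - <<'E'
from h import *
c,im=cam("top"); cr=im[160:210,270:360]; cv2.imwrite("pics/t4.png",cv2.resize(cr,None,fx=8,fy=8,interpolation=cv2.INTER_CUBIC)[:,:,::-1])
E
```

```text
top [301 187   5   1   5] [303. 187.] [0.5661 0.1944 0.042 ] r 0.0618 ang 272.0
side [320 205   3   2   3] [321.  205.3] [0.5669 0.1937 0.042 ] r 0.0625 ang 272.7
[0.57090425 0.32102246 0.03341869]
```

View pics/t4.png

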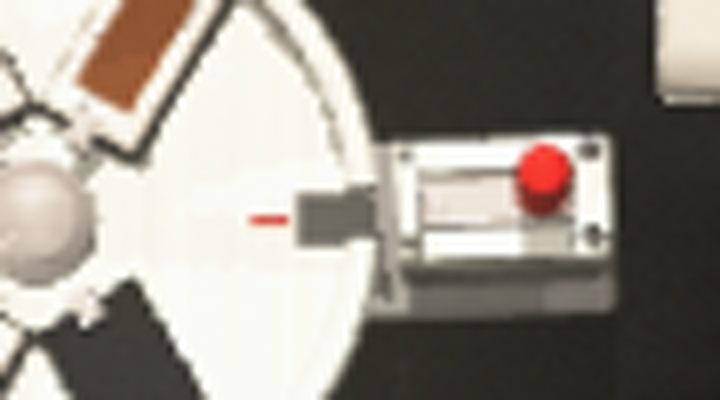

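The slot gap at (335,218) lies next to the guide, nearly on the bolt's line through (470,199). The offset is mostly height parallax, so I'll check the numbers.

Run:
```python
from h import *
c,im=cam("top")
for n,u,v,z in(("slot in",310,218,.042),("slot rim",360,213,.053),("red",270,220,.042),("bolt bar",470,199,.051),("guide l",400,201,.058),("guide r",610,197,.058),("knob",545,170,.091)): print(n,ray(c,270+u/8-.44,160+v/8-.44,z)[:2].round(4))
```

```text
slot in [0.5665 0.183 ]
slot rim [0.5658 0.1693]
red [0.5659 0.1937]
bolt bar [0.5701 0.1401]
guide l [0.5681 0.1586]
guide r [0.5693 0.1032]
knob [0.57   0.1209]
```

The slot is within 1–2 mm of the bolt's line, inside the self-centring range. I'll back off, lift, shut the fingers and move behind the red knob.

Call:
move_arm:
  plan: [-0.1,0,0,0,0,0,-0.1,0,0,0,0,0,-0.1,0,0.3,0,0,0,-0.1,0,0.8,0,0,0,-0.1,0,1.4,0,0,0,-0.1,0,2,0,0,0,-0.1,0,2,0,0,0]

```text
time_s: 17.65
eef_pos: [0.5683, 0.322, 0.1379]
eef_rot: [0.001, 0.739, 0.674, 0.003]
wrist_force: [-0.2, 1.0, 0.1]
opening: 0.303
grasp_force: 0.0
```

Call:
move_arm:
  grip: 0
  plan: [0.02,-0.5,0,0,0,0.05,0.05,-1.1,0,0,0,0.1,0.08,-1.7,0,0,0,0.14,0.08,-2.3,0,0,0,0.14,0.08,-2.9,0,0,0,0.14,0.08,-3.5,0,0,0,0.14,0.08,-4.1,0,0,0,0.14,0.08,-4.5,0,0,0,0.14,0.08,-4.66,0,0,0,0.14,0.08,-4.66,0,0,0,0.14]

```text
time_s: 18.9
eef_pos: [0.5697, 0.0881, 0.1331]
eef_rot: [-0.0, 0.69, 0.724, 0.0]
wrist_force: [0.5, 0.6, 1.2]
opening: 0.002
grasp_force: 0.0
```

```bash
python3 slot.py; python3 -c "
from h import *
q=ctrl.get_obs()['eef_rot'];print(R.from_quat([q[1],q[2],q[3],q[0]]).as_matrix().round(3))"
```

```text
top [302 187   4   1   4] [303.5 187. ] [0.5661 0.1933 0.042 ] r 0.0628 ang 272.0
side [320 205   3   2   3] [321.  205.3] [0.5669 0.1937 0.042 ] r 0.0625 ang 272.7
[0.56966862 0.08875305 0.13323147]
[[-0.049  0.999 -0.   ]
 [ 0.999  0.049  0.   ]
 [ 0.    -0.    -1.   ]]
```

Call:
move_arm:
  plan: [0,0,-0.4,0,0,0,0,0,-0.9,0,0,0,0,0,-1.4,0,0,0,0,0,-1.75,0,0,0,0,0,-1.95,0,0,0,0,0,-1.95,0,0,0]

```text
time_s: 19.75
eef_pos: [0.5694, 0.0883, 0.0353]
eef_rot: [-0.0, 0.69, 0.724, -0.0]
wrist_force: [-0.7, -0.3, 1.1]
opening: 0.001
grasp_force: 0.0
```

Call:
move_arm:
  plan: [0,0.1,0,0,0,0,0,0.2,0,0,0,0,0,0.25,0,0,0,0,0,0.3,0,0,0,0,0,0.35,0,0,0,0,0,0.4,0,0,0,0,0,0.45,0,0,0,0,0,0.5,0,0,0,0,0,0.5,0,0,0,0]

```text
time_s: 20.88
eef_pos: [0.5697, 0.1133, 0.0358]
eef_rot: [-0.0, 0.69, 0.724, 0.0]
wrist_force: [-0.3, -2.1, 0.9]
opening: 0.001
grasp_force: 0.7
```

```bash
cat > bk.py <<'E'
from h import *
s,a=cam("side"); hsv=cv2.cvtColor(a,cv2.COLOR_RGB2HSV)
m=((hsv[:,:,1]>150)&(hsv[:,:,2]>90)&((hsv[:,:,0]<6)|(hsv[:,:,0]>174))).astype(np.uint8)
k,l,st,ce=cv2.connectedComponentsWithStats(m)
for i in range(1,k):
    if 310<ce[i][0]<370 and 180<ce[i][1]<240: print(st[i],ce[i].round(1),ray(s,*ce[i],.075).round(4))
print(np.round(proj(s,(.5695,.121,.075)),1),np.round(proj(s,(.569,.147,.075)),1)); o=ctrl.get_obs(); print(o["eef_pos"],o["wrist_force"])
E
python3 bk.py; python3 slot.py
```

```text
[340 194   3  15  30] [340.7 201.4] [0.5663 0.132  0.075 ]
[345.3 202.7] [336.7 198.9]
[0.56970635 0.11325386 0.03573355] [-0.93779016 -2.24190365  0.73990356]
side [339 194   5  15  48] [340.5 201.6] [0.6152 0.1768 0.042 ] r 0.0945 ang 302.9
side [320 205   2   1   2] [320.5 205. ] [0.5672 0.1957 0.042 ] r 0.0605 ang 273.2
[0.56974704 0.11321796 0.03572471]
```

The bolt is sliding with about 2 N on it. Continuing in small steps.

Call:
move_arm:
  plan: [0,0.04,0,0,0,0,0,0.08,0,0,0,0,0,0.12,0,0,0,0,0,0.16,0,0,0,0,0,0.2,0,0,0,0,0,0.24,0,0,0,0,0,0.26,0,0,0,0]

```text
time_s: 21.9
eef_pos: [0.5695, 0.1262, 0.0356]
eef_rot: [-0.0, 0.69, 0.724, -0.0]
wrist_force: [-2.6, -3.6, 1.2]
opening: 0.004
grasp_force: 1.2
```

```bash
python3 bk.py; python3 slot.py
```

```text
[335 193   4  14  27] [336.5 199.3] [0.5672 0.1458 0.075 ]
[345.3 202.7] [336.7 198.9]
[0.56947029 0.1262648  0.03562289] [-1.55233915 -0.30817828 -0.30187178]
side [335 192   5  15  47] [336.3 199.6] [0.6161 0.1912 0.042 ] r 0.0833 ang 308.8
side [320 205   2   1   2] [320.5 205. ] [0.5672 0.1957 0.042 ] r 0.0605 ang 273.2
[0.56969011 0.12626282 0.03566602]
```

Call:
move_arm:
  plan: [0,0.02,0,0,0,0,0,0.03,0,0,0,0,0,0.03,0,0,0,0]

```text
time_s: 22.42
eef_pos: [0.5696, 0.1275, 0.0357]
eef_rot: [-0.0, 0.69, 0.724, -0.0]
wrist_force: [-0.6, -1.7, -0.1]
opening: 0.002
grasp_force: 1.0
```

Call:
move_arm:
  plan: [0,0.02,0,0,0,0,0,0.02,0,0,0,0]

```text
time_s: 22.68
eef_pos: [0.5696, 0.1286, 0.0357]
eef_rot: [-0.0, 0.69, 0.724, -0.0]
wrist_force: [-1.6, -2.2, -0.1]
opening: 0.002
grasp_force: 1.0
```

Call:
move_arm:
  plan: [0,0.02,0,0,0,0,0,0.02,0,0,0,0]

```text
time_s: 22.92
eef_pos: [0.5696, 0.1295, 0.0357]
eef_rot: [-0.0, 0.69, 0.724, -0.0]
wrist_force: [-2.1, -1.7, -0.7]
opening: -0.003
grasp_force: 1.2
```

Call:
move_arm:
  plan: [0,0.02,0,0,0,0,0,0.02,0,0,0,0]

```text
time_s: 23.18
eef_pos: [0.5696, 0.1296, 0.0357]
eef_rot: [0.0, 0.69, 0.724, -0.001]
wrist_force: [-1.6, -6.8, -1.6]
opening: 0.0
grasp_force: 3.0
```

Call:
move_arm:
  plan: [0,0.01,0,0,0,0,0,0.01,0,0,0,0]

```text
time_s: 23.42
eef_pos: [0.5696, 0.1296, 0.0357]
eef_rot: [0.001, 0.69, 0.724, -0.001]
wrist_force: [-1.5, -8.3, 0.2]
opening: 0.003
grasp_force: 3.9
```

```bash
python3 bk.py; python3 slot.py
```

```text
[334 193   4  13  23] [335.4 199.1] [0.5659 0.148  0.075 ]
[345.3 202.7] [336.7 198.9]
[0.56962222 0.12964934 0.03574183] [-1.85332834 -8.49768708  0.26173968]
side [334 192   5  15  47] [335.2 199.5] [0.6143 0.1931 0.042 ] r 0.0807 ang 308.7
side [320 205   2   1   2] [320.5 205. ] [0.5672 0.1957 0.042 ] r 0.0605 ang 273.2
[0.56958172 0.12965978 0.03571502]
```

The bolt is against its firm stop: it no longer moves and the force has risen to 8 N. I'll withdraw backwards, then up.

Call:
move_arm:
  plan: [0,-0.1,0,0,0,0,0,-0.3,0,0,0,0,0,-0.5,0,0,0,0,0,-0.7,0.2,0,0,0,0,-0.8,0.7,0,0,0,0,-0.8,1.3,0,0,0,0,-0.8,2,0,0,0,0,-0.8,2.5,0,0,0,0,-0.8,2.5,0,0,0,0,-0.8,2.5,0,0,0]

```text
time_s: 24.82
eef_pos: [0.5692, 0.0908, 0.1601]
eef_rot: [-0.0, 0.69, 0.724, -0.0]
wrist_force: [-0.5, -0.6, -0.0]
opening: -0.002
grasp_force: 0.0
```

```bash
python3 bk.py; python3 slot.py
```

```text
[334 193   6  13  64] [336.9 199. ] [0.5691 0.1464 0.075 ]
[345.3 202.7] [336.7 198.9]
[0.56880321 0.09086728 0.15950787] [ 0.23924972 -1.12831434 -0.77478161]
top [302 186   4   2   7] [303.4 186.6] [0.567  0.1935 0.042 ] r 0.0627 ang 272.8
side [334 192   7  15  87] [336.6 198.8] [0.6196 0.1937 0.042 ] r 0.0836 ang 311.8
side [320 205   3   2   3] [321.  205.3] [0.5669 0.1937 0.042 ] r 0.0625 ang 272.7
[0.56875201 0.09092074 0.15928848]
```

The red knob sits at its home position and the slot is centred on the bolt's line. Handing in.

```bash
python3 -c "
from bench import ctrl
print(ctrl.hand_in())"
```

```text
the job is handed in; nothing more can be done
None
```

The turntable's slot faces the bolt, the bolt is home against its stop, and the hand is clear. I handed the job in at about 25 s; `hand_in()` returned no verdict.

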